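Release the slicer's locked scrap drawer with the pin

ROBOT

A 7-joint arm with a two-finger parallel gripper is mounted at the origin on the work surface. World frame = base frame: x ahead of the robot, y to its left, z up, the work surface at z = 0. Lengths are in m, angles in rad, forces in N, time in s.
With the tool pointing down it reaches from about 0.4 to 0.85 m from the base axis. Payload 10.4 kg.
Tool frame: the origin (TCP) lies midway between the tips of the shut fingers; the grasp point (between the pads) lies 19 mm behind it; z points along the fingers, y is the line along which they close (so a half turn about z gives the same grasp; the last joint's range is limited). The gripper opens to 87 mm and grips with 3 to 60 N. Pads are 19 mm wide; open, the fingers measure 117 mm over their backs; the gripper's body (75 mm by 190 mm) begins 51 mm behind the grasp point.
Start: joints at [1.089, 0.332, -0.065, 1.46, 0.022, 1.35, -0.088], TCP at [0.277, -0.56, 0.223] pointing down, gripper open.
Joint ranges: [-2.6, 2.6], [-0.5, 2.12], [-1.47, 1.34], [0.16, 2.42], [-1.27, 4.41], [0.06, 2.06], [-2.6, 2.6]. Speed limits (rad/s): [2.22, 2.22, 2.79, 2.79, 3.14, 3.14, 3.14].

INTERFACE

Orientations are given as a unit quaternion [x, y, z, w].
In Python, from bench import r gives the robot as it stands.
- The arm moves only by the tool arm_command, never from a script. Its arguments are lists of equal length, an entry for each row: "xyz": the shift along the world's x, y, z in m, a list of three; "rot": the turn, a rotation vector about the world's x, y, z in rad, a list of three. In form: {"xyz": [[tx, ty, tz], ...], "rot": [[ax, ay, az], ...]}. A call has 1 to 20 rows; each row is the pose to reach, as a shift and turn from the pose commanded when the call began; what a row does not reach only later rows make up. A row lasts 1/12 s, in which the tool goes at most 41.7 mm and 7.16 degrees, less where a joint would pass 70% of its speed; a pose out of reach is approached as far as the arm can. A call with a gripper value outside its range is refused whole. "grip" is the opening, from 0 (shut) to 1 (fully open), set as the call begins (left out, the last holds). The fingers move at their own pace and stop on an object; "squeeze" is the grip in N (left out, the last holds). Time passes only in rows, so rows that repeat a pose let the fingers close. It gives the time, the measured TCP pose, the force, the opening and the grip force at its end, in the units of the state.
- r.read_state(): the state, without advancing time (a new reading comes with each control period).
- r.camera(name): name is "side" or "top"; returns the picture (480x640x3 uint8, red, green, blue); there is no depth.
- r.camera_model(name): a dict with "fx", "fy", "cx", "cy" (pixels), "k1" (the pictures are not rectified: a ray, as slopes to the right and down, at radius r is drawn at 1 + k1 r^2 times it, then the intrinsics apply), "T" (4x4, takes a point from camera to world coordinates). Camera axes: x right, y up, looking along -z (the intrinsics and any distortion apply to the point x, -y, -z); pixel columns grow to the right and rows downward; lengths in m; the calibration is good to about 2 mm. A picture is of the moment at which its call begins. camera_model takes no time and is no camera call.
- r.close_job(): hands the job in; it is judged then, once.
Trained networks look in the newest picture that a camera, given by its name, has taken for a name from the list of things; names that differ only in an ending like _2 or _b are one class to them, and where a whole thing is asked for, a point or a joint stands for the part that bears it (a point fixed in the world has none). Each returns a list of dicts, best first, with "conf" (0 to 1); they miss things now and then, are a little off and sometimes report something else, mostly with a low value. They report only what shows in the picture. A call takes as long as a camera call. They do not tell look-alikes from the thing itself.
- r.look_for(label, camera): "at" ([x, y, z] in m, in the coordinates of the camera as it stood for that picture, good to about 4 mm: the middle of the surface that is visible of it).
- r.spot_point(label, camera): "at" ([x, y, z] in m, in the coordinates of the camera as it stood for that picture, good to about 4 mm: a listed point, or the origin of a listed thing).
The state is a dict: "time": time; "joint_positions": joint angles; "joint_vel": joint speeds; "joint_torque": joint torques, N m; "ee_pos": TCP position; "eef_rot": TCP orientation; "ft_force": force on the tool from outside, world axes, zero at the start; "torque": the same for the moment, N m; "width": finger opening in m; "grip_force": force on a finger pad.
Only numpy, scipy, OpenCV 4.12 (cv2) and the standard library are available. Lean on these libraries where they do the work, as an engineer would, in place of code of your own. Each camera call takes 0.05 s, during which the arm holds its last target. There are 200 camera calls.

TASK

The scrap drawer of the food slicer is latched. Take the release pin out of its wooden stand, put it down through the narrow slot in the slicer's top, feel for the hidden latch tab and press it gently, without forcing anything inside, until the drawer springs out. Then put the pin back fully down in its stand, and leave the other things on the counter where they are.

Things in the scene. Friction and masses are not known exactly. Their poses are not given: they have to be found in the camera images.
- slicer: cream food slicer fixed on the counter. Origin: on the counter, under the centre of the motor housing, a hollow box 110 mm (x) by 280 mm (y), 130 mm high with a flat top. Base, blade and food table lie on its +x side (to x = 185 mm, all below 130 mm); a grey scrap drawer closes the base's +x end. z up.
- slot (a point): centre of the mouth of the slot in the slicer's flat top, 130 mm above the counter; axes as slicer. The slot runs along y: 120 mm long (y = -60 to 60 mm), 12 mm wide (x); the top plate is 10 mm thick, hollow below. Pressing the pin on the slicer, inside or out, with more than 25 N breaks it.
- tab_level (a point): fixed point 35 mm below slot, level with the hidden latch tab's flat top (14 mm in y, 22 mm in x). The tab lies on the slot's centre line, its centre anywhere from y = -36 to 36 mm, new each time and not reported: find it by feel. Pushed down it yields on a spring (2.5 N at first, 6.5 N at 8 mm), frees the drawer at 7 to 8.5 mm and stops hard at 10 mm.
- ledge_level (a point): fixed point 39 mm below slot, level with the rigid flat ledges that fill the slot's length on either side of the tab, 2 mm away from it. So the tab stands 4 mm proud of them, with upright ends. A rod tip that overlaps a ledge cannot push the tab far enough: the pin's axis must be within about 5 mm of the tab's centre.
- drawer (a joint): opening of the scrap drawer in metres: 0 = shut and latched, 0.028 = sprung fully out towards the slicer's +x. It springs out by itself once the tab is pressed and then stays out.
- stand: square wooden block, 70 by 70 mm, 70 mm high, fixed on the counter, with one upright through hole 11 mm wide (mouth widened by 2 mm) in the middle of its top. Origin: on the counter, under the centre of the hole; z up.
- pin: release pin: round steel rod, 8 mm across, 65 mm long, below a square black handle 18 by 18 by 60 mm; 60 to 110 g. Origin: centre of the rod's flat tip; z from tip to handle (handle at z = 65 to 125 mm), x and y square to the handle's faces. It stands in the stand, rod down, the handle's shoulder on the block's top (tip 5 mm above the counter).
- dimple_pan: cast-iron pancake pan with round dimples, 200 mm across, 22 mm high, wooden handle along its -x to 230 mm from the centre; bystander; origin under the centre of the plate
- jar: glass storage jar, 60 mm across, 85 mm tall; bystander; origin under its centre
- mug: white mug, 76 mm across, 85 mm tall, handle along its +y; bystander; origin under its centre
- spatula: wooden-handled spatula lying on the counter along its x, about 280 mm long; bystander; origin under its middle
- timer: white kitchen timer, 66 mm across, 47 mm tall, with a tapering top; bystander; origin under its centre
Things that resemble listed ones, but are neither listed nor needed, are in the scene too. What is shaped like the pin but red is not meant. What is shaped like the stand but yellow is not meant.

How it is judged:
By the outcome, as a careful person would: the job done as asked, in the order asked, and still so for the second after the job is handed in, with the robot touching nothing.
It also fails if it takes over 61 s, if anything falls off the work surface, if the arm or the gripper's body presses on something with over 40 N, if the wrist force passes 120 N, or if a joint passes its speed limit or range.

## Working session

There is one attempt and no reset: what is moved stays moved. The work goes in short steps, Python scripts to look and compute and a tool call to move; the robot and the scene stay as the last step left them, time stands still between calls to the robot, and variables do not carry over. Pictures are saved under pics/ and viewed, at most 10 in all, crops included, and the job is handed in when it is done.

Besides the shell and the picture viewer there is one more tool, called in YAML: its name, and indented under it one key for each argument. arm_command: Moves the arm, as the interface text tells. Its arguments: {"type":"object","properties":{"xyz":{"type":"array"},"rot":{"type":"array"},"grip":{"type":"number"},"squeeze":{"type":"number"}},"required":["xyz","rot"]}

```bash
ls; mkdir -p pics; cat > h.py <<'E'
import numpy as np, cv2
from bench import r
def w(cam,p):
    T=np.array(r.camera_model(cam)["T"]); return (T@np.append(p,1))[:3]
def pix(cam,P):
    m=r.camera_model(cam); T=np.array(m["T"]); p=np.linalg.inv(T)@np.append(P,1)
    a,b=p[0]/-p[2],-p[1]/-p[2]; d=1+m["k1"]*(a*a+b*b)
    return np.array([m["fx"]*a*d+m["cx"],m["fy"]*b*d+m["cy"]])
def ray(cam,u,v):
    m=r.camera_model(cam); T=np.array(m["T"])
    x,y=(u-m["cx"])/m["fx"],(v-m["cy"])/m["fy"]; a,b=x,y
    for _ in range(20):
        d=1+m["k1"]*(a*a+b*b); a,b=x/d,y/d
    return T[:3,3],T[:3,:3]@np.array([a,-b,-1])
def onz(cam,u,v,z):
    o,d=ray(cam,u,v); return o+d*(z-o[2])/d[2]
def snap(cam,name):
    im=r.camera(cam); cv2.imwrite(f"pics/{name}.png",cv2.cvtColor(im,cv2.COLOR_RGB2BGR)); return im
E
python3 - <<'E'
from h import *
for c in("side","top"):
    snap(c,c+"1"); print(c,np.round(r.camera_model(c)["T"],3)[:3].tolist(), r.camera_model(c)["fx"])
    for l in("pin","stand","slicer","slot"):
        for d in r.spot_point(l,c): 
            P=w(c,d["at"]); print(l,round(d["conf"],2),P.round(3),pix(c,P).round())
s=r.read_state();print({k:np.round(v,3) for k,v in s.items()})
E
```

```text
pics
side [[0.979, 0.1, -0.176, 0.319], [-0.202, 0.502, -0.841, -0.91], [0.005, 0.859, 0.512, 0.653]] 442.1463837953904
pin 0.8 [ 0.377 -0.28   0.004] [288. 362.]
pin 0.24 [ 0.557  0.007 -0.005] [343. 275.]
stand 0.67 [ 0.373 -0.184 -0.002] [281. 332.]
stand 0.62 [ 0.639 -0.239  0.002] [406. 331.]
stand 0.6 [ 0.461 -0.277  0.002] [330. 356.]
slicer 0.82 [ 0.553  0.011 -0.002] [341. 273.]
slicer 0.43 [0.493 0.446 0.003] [294. 202.]
slot 0.87 [0.55  0.009 0.128] [341. 229.]
slot 0.68 [0.371 0.307 0.002] [261. 225.]
top [[-0.027, 0.979, -0.202, 0.196], [-1.0, -0.025, 0.01, -0.011], [0.005, 0.202, 0.979, 1.607]] 571.80869785209
pin 0.5 [ 0.376 -0.28   0.002] [404. 283.]
pin 0.42 [ 0.464 -0.277  0.004] [402. 253.]
stand 0.78 [ 0.461 -0.281 -0.002] [403. 254.]
stand 0.7 [ 0.372 -0.184 -0.001] [371. 286.]
slicer 0.87 [ 0.552  0.014 -0.   ] [299. 225.]
slicer 0.27 [ 0.487 -0.519 -0.003] [483. 243.]
slot 0.75 [0.556 0.006 0.127] [301. 214.]
{'time': np.float64(0.5), 'joint_positions': array([ 1.089,  0.332, -0.065,  1.46 ,  0.022,  1.35 , -0.088]), 'joint_vel': array([ 0.   , -0.001, -0.001, -0.   , -0.001,  0.001, -0.   ]), 'joint_torque': array([-1.0000e-03, -6.2256e+01,  2.4000e-02, -3.8985e+01, -6.1000e-02,
        3.2000e-02,  0.0000e+00]), 'ee_pos': array([ 0.277, -0.56 ,  0.223]), 'eef_rot': array([0.974, 0.227, 0.   , 0.   ]), 'ft_force': array([-0.237,  0.935, -0.173]), 'torque': array([-0.002, -0.052,  0.036]), 'grip_force': np.float64(0.0), 'width': np.float64(0.087)}
```

View pics/side1.png

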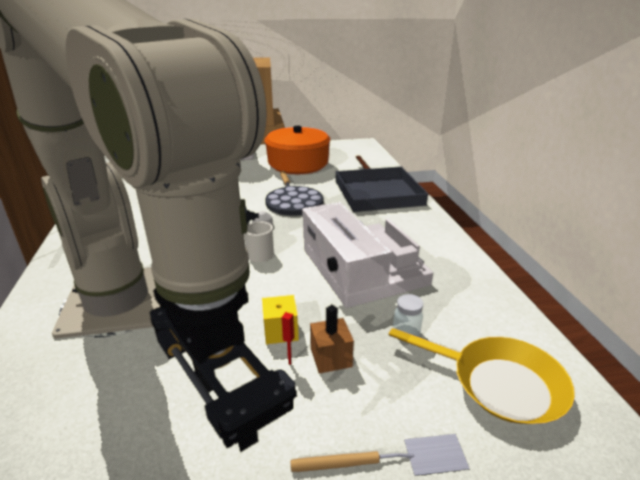

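View pics/top1.png

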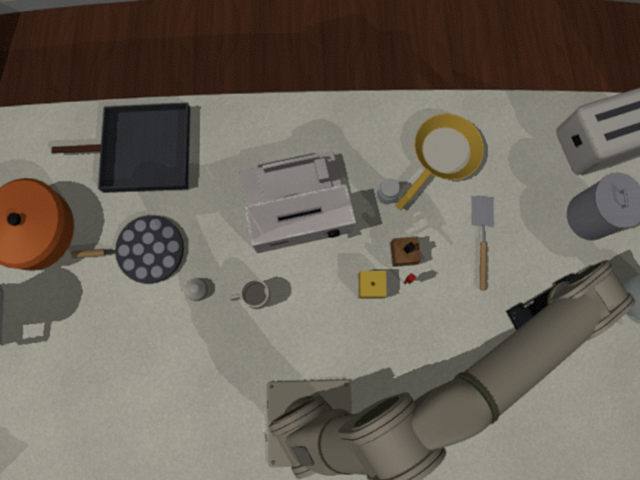

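Side view: the candidates for the pin are the black handle in the brown block (side 331,318; top 409,247) and the red pin (side 288,325; top 411,278). The red one is ruled out, as is the yellow block (side 280,320; top 372,284). The slicer slot shows at side (342,225) and top (300,214). Next is a close crop to check the choice.

```bash
python3 - <<'E'
import cv2,numpy as np
s=cv2.imread("pics/side1.png");t=cv2.imread("pics/top1.png")
f=lambda i,x,y,w,h,k:cv2.resize(i[y:y+h,x:x+w],None,fx=k,fy=k,interpolation=cv2.INTER_CUBIC)
a=f(s,262,290,100,75,4);b=f(t,350,220,100,75,4);c=f(s,295,195,100,75,4);d=f(t,235,180,125,75,4)[:, :400]
d=cv2.resize(t[175:255,240:360],(400,300),interpolation=cv2.INTER_CUBIC)
cv2.imwrite("pics/crop1.png",np.vstack([np.hstack([a,b]),np.hstack([c,d])]))
E
```

```text
(no output)
```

View pics/crop1.png

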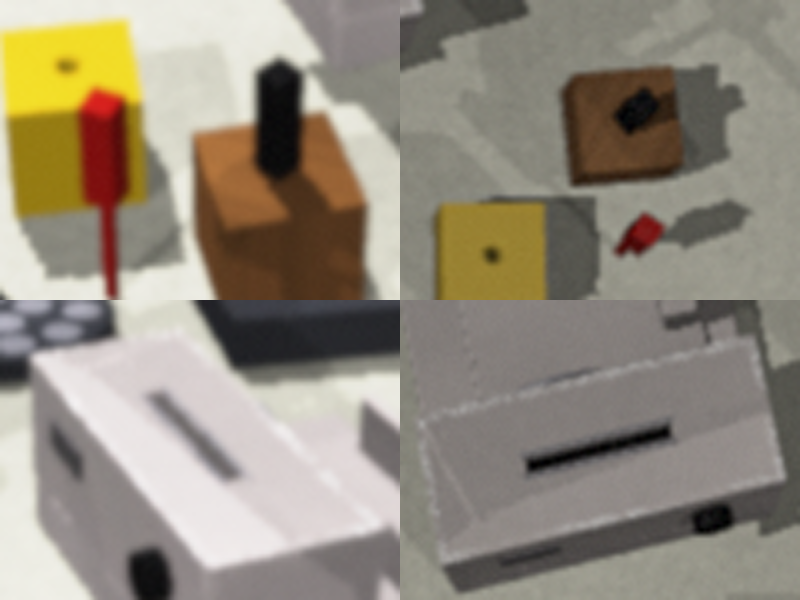

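The crop confirms it: the black-handled pin stands in the brown block and the red pin stands free beside the yellow block. Now I'll fit the model precisely for positions and yaws.

```bash
cat > fit.py <<'E'
from h import *
from scipy.optimize import minimize
K=8
def poly(cam,pts,box):   # antialiased mask of the convex hull of world points in a crop box x,y,w,h
    x,y,w_,h_=box; p=np.array([(pix(cam,P)-[x,y]+.5)*K-.5 for P in pts],np.float32)
    m=np.zeros((h_*K,w_*K),np.float32); cv2.fillConvexPoly(m,np.round(cv2.convexHull(p)*16).astype(np.int32),1.,shift=4); return m
def down(m,s): return cv2.resize(cv2.GaussianBlur(m,(0,0),s*K),None,fx=1/K,fy=1/K,interpolation=cv2.INTER_AREA)
def rect(c,yaw,hx,hy,z):
    ex=np.array([np.cos(yaw),np.sin(yaw)]); ey=np.array([-ex[1],ex[0]])
    return [np.append(np.array(c)+a*hx*ex+b*hy*ey,z) for a,b in((1,1),(1,-1),(-1,-1),(-1,1))]
def lin(img,m):
    A=np.c_[m.ravel(),np.ones(m.size)]; k=np.linalg.lstsq(A,img.ravel(),rcond=None)[0]; return ((A@k-img.ravel())**2).mean(),k
def handle_cost(p,views,z0,h=.06):
    c=0
    for cam,im,box in views:
        c+=((down(poly(cam,rect(p[:2],p[2],.009,.009,z0)+rect(p[:2],p[2],.009,.009,z0+h),box),.7)-im)**2).mean()
    return c
def nm(f,x0,step):
    s=np.vstack([x0]+[np.array(x0)+np.eye(len(x0))[i]*step[i] for i in range(len(x0))])
    return minimize(f,x0,method="Nelder-Mead",options=dict(initial_simplex=s,xatol=1e-5,fatol=1e-7,maxiter=150))
def darkmask(im,box,lo=25,hi=60):
    x,y,w_,h_=box; g=im[y:y+h_,x:x+w_].astype(float).max(2); return np.clip((hi-g)/(hi-lo),0,1)
E
python3 - <<'E'
from fit import *
rd=lambda n:cv2.cvtColor(cv2.imread(f"pics/{n}.png"),cv2.COLOR_BGR2RGB)
S,T=rd("side1"),rd("top1")
bs,bt=(315,298,34,42),(396,236,28,26)
V=[("side",darkmask(S,bs),bs),("top",darkmask(T,bt),bt)]
for vs in (V,V[:1],V[1:]):
    R=[nm(lambda p:handle_cost(p,vs,.07),[.461,-.279,y],[.004,.004,.2]) for y in(0.,.4,.8,1.2)]
    for q in sorted(R,key=lambda q:q.fun)[:2]: print("handle",q.x.round(4),q.fun.round(5))
# stand block top outline check skipped; slot
bs,bt=(315,205,56,50),(268,196,64,36)
def cost(p,views,cut):
    c=0
    for cam,im,box in views:
        m=poly(cam,rect(p[:2],p[2],.006,.06,.13),box)
        if cut: m=m*poly(cam,rect(p[:2],p[2],.006,.06,.12),box)
        x,y,w_,h_=box; g=im[y:y+h_,x:x+w_].astype(float).mean(2)
        core=cv2.dilate(poly(cam,rect(p[:2],p[2],.016,.07,.13),box)[K//2::K,K//2::K],None)>0
        A=down(m,.8)[core]; c+=lin(g[core],A)[0]/100
    return c
V=[("side",S,bs),("top",T,bt)]
for vs in (V,V[:1],V[1:]):
  for cut in(0,1):
    q=nm(lambda p:cost(p,vs,cut),[.553,.008,.235],[.004,.004,.06]); print("slot",cut,q.x.round(4),q.fun.round(4))
E
```

```text
Traceback (most recent call last):
  File "fit.py", line 20, in nm
    return minimize(f,x0,method="Nelder-Mead",options=dict(initial_simplex=s,xatol=1e-5,fatol=1e-7,maxiter=150))
  File "fit.py", line 16, in handle_cost
    c+=((down(poly(cam,rect(p[:2],p[2],.009,.009,z0)+rect(p[:2],p[2],.009,.009,z0+h),box),.7)-im)**2).mean()
              ~~~~^^^^^^^^^^^^^^^^^^^^^^^^^^^^^^^^^^^^^^^^^^^^^^^^^^^^^^^^^^^^^^^^^^^^^^^
  File "fit.py", line 5, in poly
    x,y,w_,h_=box; p=np.array([(pix(cam,P)-[x,y]+.5)*K-.5 for P in pts],np.float32)
                                ~~~^^^^^^^
  File "h.py", line 6, in pix
    m=r.camera_model(cam); T=np.array(m["T"]); p=np.linalg.inv(T)@np.append(P,1)
ValueError: time passes only in moves, steps and waits
```

```bash
sed -i 's/^from bench import r/from bench import r\nM={c:r.camera_model(c) for c in("side","top")}/; s/r\.camera_model(cam)/M[cam]/g' h.py
cat > fitslot.py <<'E'
from fit import *
def cost(p,views,cut):
    c=0
    for cam,im,box in views:
        m=poly(cam,rect(p[:2],p[2],.006,.06,.13),box)
        if cut: m=m*poly(cam,rect(p[:2],p[2],.006,.06,.12),box)
        x,y,w_,h_=box; g=im[y:y+h_,x:x+w_].astype(float).mean(2)
        core=poly(cam,rect((.553,.008),.235,.020,.075,.13),box)[K//2::K,K//2::K]>0
        c+=lin(g[core],down(m,.8)[core])[0]/100
    return c
E
cat > run1.py <<'E'
from fitslot import *
rd=lambda n:cv2.cvtColor(cv2.imread(f"pics/{n}.png"),cv2.COLOR_BGR2RGB)
S,T=rd("side1"),rd("top1")
bs,bt=(315,298,34,42),(396,236,28,26)
V=[("side",darkmask(S,bs),bs),("top",darkmask(T,bt),bt)]
for vs in (V,V[:1],V[1:]):
    R=[nm(lambda p:handle_cost(p,vs,.07),[.461,-.279,y],[.004,.004,.2]) for y in(0.,.4,.8,1.2)]
    for q in sorted(R,key=lambda q:q.fun)[:2]: print("handle",q.x.round(4),q.fun.round(5))
bs,bt=(315,205,56,50),(268,196,64,36)
V=[("side",S,bs),("top",T,bt)]
for vs in (V,V[:1],V[1:]):
  for cut in(0,1):
    q=nm(lambda p:cost(p,vs,cut),[.553,.008,.235],[.004,.004,.06]); print("slot",cut,q.x.round(4),q.fun.round(4))
E
time python3 run1.py
```

```text
handle [ 0.4621 -0.282   1.3445] 0.03918
handle [ 0.4621 -0.282   1.3364] 0.03924
handle [ 0.4623 -0.2817 -0.2283] 0.0233
handle [ 0.4625 -0.281   1.3429] 0.0234
handle [ 0.4619 -0.2816  0.6081] 0.00676
handle [ 0.4619 -0.2816  0.607 ] 0.0068
slot 0 [0.5544 0.011  0.1926] 2.1292
slot 1 [0.5562 0.0119 0.194 ] 8.2334
slot 0 [0.555  0.0126 0.196 ] 1.185
slot 1 [0.5578 0.0187 0.1989] 4.8349
slot 0 [0.554  0.0116 0.1962] 0.6568
slot 1 [0.5553 0.0114 0.1943] 0.6393
real	0m3.078s
user	0m3.538s
sys	0m0.081s
```

```bash
python3 - <<'E'
from fit import *
s=cv2.imread("pics/side1.png");t=cv2.imread("pics/top1.png")
def f(i,cam,x,y,yaw,k=16):
    c=cv2.resize(i[y:y+36,x:x+25],None,fx=k,fy=k,interpolation=cv2.INTER_CUBIC); c=np.clip(c.astype(float)*2.5,0,255).astype(np.uint8)
    for z in(.07,.13):
        p=np.array([(pix(cam,P)-[x,y]+.5)*k for P in rect((.4621,-.2818),yaw,.009,.009,z)]).astype(int)
        cv2.polylines(c,[p],True,(0,255,0) if z>.1 else (255,0,0),1)
    return c
cv2.imwrite("pics/h.png",np.hstack([f(s,"side",319,302,.608),f(t,"top",398,234,.608)]))
E
```

```text
(no output)
```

View pics/h.png

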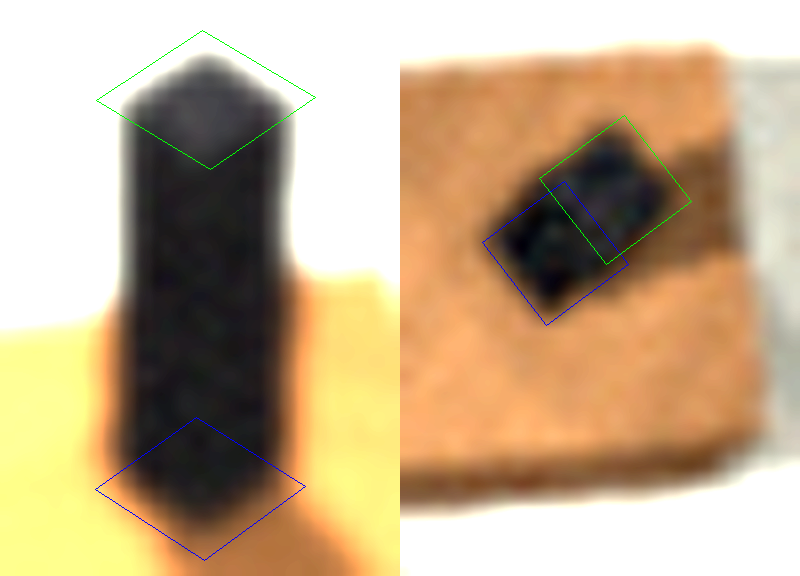

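Handle yaw is about 0.608 rad at (0.462, -0.282), with rounded corners. I'll move above it with a tool turn of +0.15.

arm_command:
  xyz:
    - [0.008,0.012,0]
    - [0.025,0.038,0]
    - [0.045,0.068,0]
    - [0.066,0.099,0]
    - [0.087,0.131,0]
    - [0.108,0.162,0]
    - [0.129,0.194,0]
    - [0.148,0.222,0]
    - [0.165,0.248,0]
    - [0.177,0.266,0]
    - [0.183,0.275,0]
    - [0.185,0.278,0]
    - [0.185,0.278,0]
    - [0.185,0.278,0]
  rot:
    - [0,0,0.01]
    - [0,0,0.03]
    - [0,0,0.05]
    - [0,0,0.07]
    - [0,0,0.09]
    - [0,0,0.11]
    - [0,0,0.13]
    - [0,0,0.15]
    - [0,0,0.15]
    - [0,0,0.15]
    - [0,0,0.15]
    - [0,0,0.15]
    - [0,0,0.15]
    - [0,0,0.15]
  grip: 0.5
  squeeze: 30

```text
time: 1.67
ee_pos: [0.461, -0.2837, 0.2225]
eef_rot: [0.954, 0.299, -0.0, 0.0]
ft_force: [-0.2, 0.1, 0.5]
width: 0.0435
grip_force: 0.0
```

arm_command:
  xyz:
    - [0,0,-0.02]
    - [0,0,-0.05]
    - [0,0,-0.08]
    - [0,0,-0.11]
    - [0,0,-0.13]
    - [0,0,-0.14]
    - [0,0,-0.142]
    - [0,0,-0.142]
    - [0,0,-0.142]
  rot:
    - [0,0,0]
    - [0,0,0]
    - [0,0,0]
    - [0,0,0]
    - [0,0,0]
    - [0,0,0]
    - [0,0,0]
    - [0,0,0]
    - [0,0,0]

```text
time: 2.42
ee_pos: [0.4624, -0.2833, 0.082]
eef_rot: [0.954, 0.299, 0.001, 0.001]
ft_force: [-0.7, -0.6, 0.6]
width: 0.0434
grip_force: 0.0
```

```bash
python3 - <<'E'
from fit import *
s=snap("side","s2");t=snap("top","t2")
f=lambda i,x,y:cv2.resize(i[y:y+75,x:x+50],None,fx=8,fy=8,interpolation=cv2.INTER_CUBIC)
cv2.imwrite("pics/c2.png",cv2.cvtColor(np.hstack([f(s,305,280),f(t,382,215)]),cv2.COLOR_RGB2BGR))
S=r.read_state();print(S["ee_pos"].round(4),S["ft_force"].round(2))
E
```

```text
[ 0.4626 -0.2831  0.0821] [-0.11  0.38  0.03]
```

View pics/c2.png

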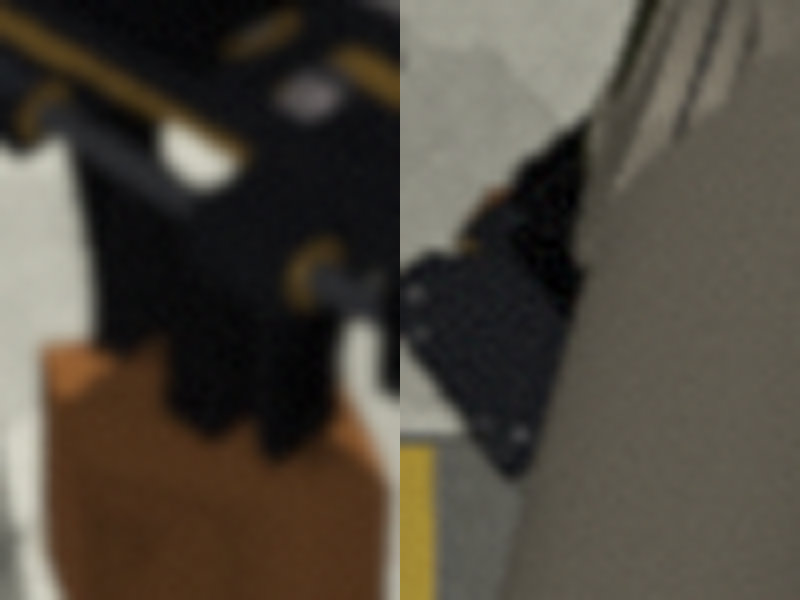

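Side view: the fingers straddle the handle above the brown block (handle foot about crop 200,410, right finger 280,440). The arm blocks the top view. Closing now.

arm_command:
  xyz:
    - [0,0,0]
    - [0,0,0]
    - [0,0,0]
    - [0,0,0]
    - [0,0,0]
    - [0,0,0]
    - [0,0,0]
  rot:
    - [0,0,0]
    - [0,0,0]
    - [0,0,0]
    - [0,0,0]
    - [0,0,0]
    - [0,0,0]
    - [0,0,0]
  grip: 0
  squeeze: 35

```text
time: 3.1
ee_pos: [0.4618, -0.2824, 0.0806]
eef_rot: [0.954, 0.3, 0.0, 0.0]
ft_force: [-0.2, 0.4, 2.0]
width: 0.0177
grip_force: 35.0
```

arm_command:
  xyz:
    - [0,0,0.005]
    - [0,0,0.015]
    - [0,0,0.03]
    - [0,0,0.045]
    - [0,0,0.06]
    - [0,0,0.08]
    - [0,0,0.1]
    - [0,0,0.12]
    - [0,0,0.14]
    - [0,0,0.15]
    - [0,0,0.155]
    - [0,0,0.155]
  rot:
    - [0,0,0]
    - [0,0,0]
    - [0,0,0]
    - [0,0,0]
    - [0,0,0]
    - [0,0,0]
    - [0,0,0]
    - [0,0,0]
    - [0,0,0]
    - [0,0,0]
    - [0,0,0]
    - [0,0,0]

```text
time: 4.1
ee_pos: [0.4621, -0.2825, 0.2365]
eef_rot: [0.954, 0.3, 0.001, 0.001]
ft_force: [-0.1, 0.5, -0.6]
width: 0.0176
grip_force: 35.0
```

arm_command:
  xyz:
    - [0.003,0.01,0]
    - [0.01,0.032,0]
    - [0.019,0.06,0]
    - [0.028,0.09,0]
    - [0.038,0.12,0]
    - [0.048,0.15,0]
    - [0.057,0.18,0]
    - [0.067,0.21,0]
    - [0.076,0.24,0]
    - [0.084,0.266,0]
    - [0.09,0.283,0]
    - [0.092,0.29,0]
    - [0.0925,0.293,0]
    - [0.0925,0.293,0]
    - [0.0925,0.293,0]
    - [0.0925,0.293,0]
  rot:
    - [0,0,0]
    - [0,0,0]
    - [0,0,0]
    - [0,0,0]
    - [0,0,0]
    - [0,0,0]
    - [0,0,0]
    - [0,0,0]
    - [0,0,0]
    - [0,0,0]
    - [0,0,0]
    - [0,0,0]
    - [0,0,0]
    - [0,0,0]
    - [0,0,0]
    - [0,0,0]

```text
time: 5.43
ee_pos: [0.5541, 0.009, 0.2354]
eef_rot: [0.954, 0.299, -0.0, 0.0]
ft_force: [0.5, -0.3, 0.1]
width: 0.0176
grip_force: 35.0
```

```bash
python3 - <<'E'
from fit import *
s=snap("side","s3");t=snap("top","t3")
S=r.read_state();e=S["ee_pos"];print(e.round(4),S["ft_force"].round(2),S["width"])
tip=e-[0,0,.076]; print(pix("side",tip),pix("top",tip))
k=8
def f(i,cam,x,y):
    c=cv2.resize(i[y:y+75,x:x+50],None,fx=k,fy=k,interpolation=cv2.INTER_CUBIC).copy()
    for P in ([tip],rect((.5544,.0112),.194,.006,.06,.13)):
        p=np.array([(pix(cam,q)-[x,y]+.5)*k for q in P]).astype(int); cv2.polylines(c,[p],True,(0,255,0),3 if len(p)<2 else 1)
    return c
cv2.imwrite("pics/c3.png",cv2.cvtColor(np.hstack([f(s,"side",315,180),f(t,"top",275,180)]),cv2.COLOR_RGB2BGR))
E
```

```text
[0.5542 0.0094 0.2356] [0.4  0.39 0.03] 0.017715415429993962
[343.05258549 217.99712756] [299.732577   211.45885938]
```

View pics/c3.png

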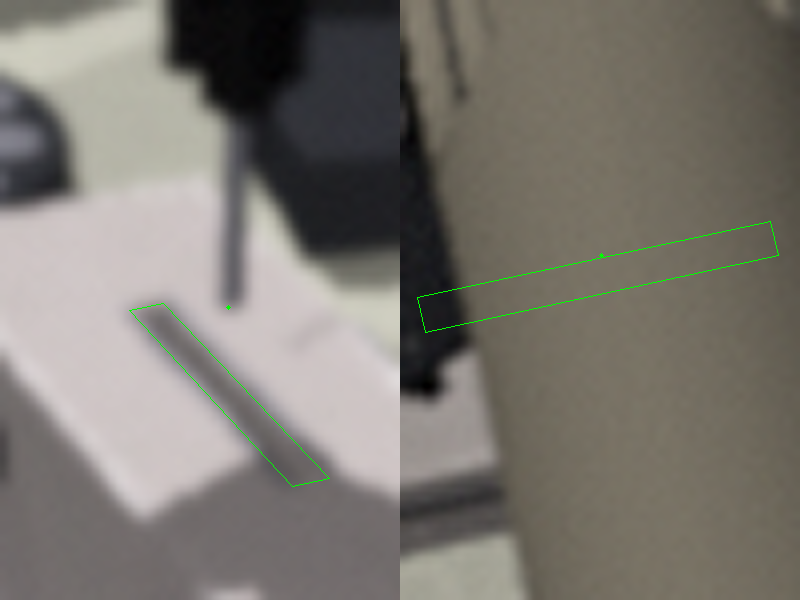

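Side view: the rod tip (crop 230,304) is about 0.4 px right of its predicted spot, and the slot strip runs from crop (148,308) to (320,482). The top view is blocked. I'll measure the slot's edge profiles and the rod's offset numerically.

```bash
cat > prof.py <<'E'
from fit import *
rd=lambda n:cv2.cvtColor(cv2.imread(f"pics/{n}.png"),cv2.COLOR_BGR2RGB)
S,T,S3=rd("side1"),rd("top1"),rd("s3")
yaw=.194; ex=np.array([np.cos(yaw),np.sin(yaw)]); ey=np.array([-ex[1],ex[0]]); c0=np.array([.5544,.0112])
def prof(im,cam,us,vs):
    g=im.astype(np.float32).mean(2); out=[]
    P=np.array([[pix(cam,np.append(c0+u*ex+v*ey,.13)) for v in vs] for u in us],np.float32)
    return cv2.remap(g,P[...,0].copy(),P[...,1].copy(),cv2.INTER_CUBIC)
us=np.arange(-14,15,1.)/1000
print("u   ",(us*1000).astype(int))
for n,im,cam in(("s1",S,"side"),("t1",T,"top"),("s3",S3,"side")):
    print(n,prof(im,cam,us,np.linspace(-.045,.045,40)).mean(1).astype(int))
us=np.arange(-76,77,4)/1000.
for n,im,cam in(("s1",S,"side"),("t1",T,"top")):
    print(n,"v",prof(im,cam,np.linspace(-.002,.002,5),us).mean(0).astype(int))
for v in(-.04,0,.04):
    us=np.arange(-14,15,1.)/1000
    for n,im,cam in(("s1",S,"side"),("t1",T,"top")): print(n,v,prof(im,cam,us,np.linspace(v-.012,v+.012,12)).mean(1).astype(int))
# rod in s3: rows between tip and handle; centroid of rod in x offset relative to prediction
e=r.read_state()["ee_pos"]; g=S3.astype(np.float32).mean(2)
for dz in(.006,.012,.02,.03):
    us=np.arange(-12,13,1.)/1000; m=M["side"]; R=np.array(m["T"])[:3,:3]
    p=e-[0,0,.076-dz]; L=np.array([pix("side",p+u*R[:,0]) for u in us],np.float32)
    print(dz,cv2.remap(g,L[None,:,0].copy(),L[None,:,1].copy(),cv2.INTER_CUBIC)[0].astype(int))
us=np.arange(-10,11,1.)/1000; L=np.array([pix("side",e+[0,0,-.076+u]) for u in us],np.float32)
print("along z",cv2.remap(g,L[None,:,0].copy(),L[None,:,1].copy(),cv2.INTER_CUBIC)[0].astype(int))
print(M["side"]["cx"],M["side"]["cy"],M["top"]["cx"],M["top"]["cy"])
E
python3 prof.py
```

```text
u    [-14 -13 -12 -11 -10  -9  -8  -7  -6  -5  -4  -3  -2  -1   0   1   2   3
   4   5   6   7   8   9  10  11  12  13  14]
s1 [216 212 207 200 193 184 175 165 155 144 134 126 118 113 110 109 112 116
 122 131 140 150 160 170 179 187 194 199 203]
t1 [129 127 125 121 115 108 100  90  76  60  42  26  13   6   6  13  25  39
  55  70  84  94 102 108 113 118 122 124 125]
s3 [193 190 186 181 174 166 157 147 137 127 119 112 107 104 104 106 110 114
 120 126 133 141 149 157 166 174 180 186 191]
s1 v [211 211 208 201 178 144 119 111 110 109 108 107 106 108 109 108 110 112
 114 115 114 116 117 115 113 116 117 117 116 115 114 115 120 136 161 185
 202 208 210]
t1 v [124 124 125 126 102  26  10  13  11   9  13   9  16  20  14  11  21  13
   8  14  11   9  14  15  13  10  13  11  13  12   8  11   8  17  88 127
 124 124 124]
s1 -0.04 [224 219 213 205 196 185 174 162 150 139 129 121 114 110 108 108 109 113
 119 126 136 147 158 169 179 187 194 199 203]
t1 -0.04 [138 135 131 124 116 108 100  90  76  60  42  26  13   5   5  12  23  38
  54  69  84  95 102 108 113 118 122 124 125]
s1 0 [217 214 209 204 19
[... 380 characters left out ...]
107  99  89  75  58  39  22   9   2   4  13  26  41
  56  71  85  96 103 109 114 119 123 125 126]
0.006 [197 197 197 198 198 194 190 180 170 156 137 122 108 101 103 113 128 149
 166 183 193 196 200 200 200]
0.012 [197 197 196 196 195 192 189 180 171 156 137 122 107 100 103 114 131 152
 169 185 193 196 199 199 200]
0.02 [197 198 198 198 197 194 190 180 170 154 135 120 107 101 106 118 139 160
 178 194 201 206 207 206 205]
0.03 [199 198 198 200 199 199 196 188 181 165 146 128 109 100 101 112 130 148
 163 180 187 192 192 186 178]
along z [197 198 198 199 198 195 192 185 173 165 151 138 128 118 113 111 108 108
 109 108 108]
325.2572957315508 242.99772399058438 314.0399028812423 233.60176847227686
```

Rod and slot line up across the slot to within about 1 mm. I'll descend gently to the mouth and check the force.

arm_command:
  xyz:
    - [0,0,-0.008]
    - [0,0,-0.018]
    - [0,0,-0.025]
    - [0,0,-0.028]
    - [0,0,-0.03]
    - [0,0,-0.032]
    - [0,0,-0.032]
    - [0,0,-0.032]
  rot:
    - [0,0,0]
    - [0,0,0]
    - [0,0,0]
    - [0,0,0]
    - [0,0,0]
    - [0,0,0]
    - [0,0,0]
    - [0,0,0]

```text
time: 6.2
ee_pos: [0.5544, 0.0107, 0.2037]
eef_rot: [0.954, 0.3, 0.0, 0.0]
ft_force: [0.1, 0.7, -0.8]
width: 0.0178
grip_force: 35.0
```

arm_command:
  xyz:
    - [0,0,-0.002]
    - [0,0,-0.004]
    - [0,0,-0.005]
    - [0,0,-0.005]
  rot:
    - [0,0,0]
    - [0,0,0]
    - [0,0,0]
    - [0,0,0]

```text
time: 6.53
ee_pos: [0.5542, 0.0106, 0.1983]
eef_rot: [0.954, 0.3, -0.0, -0.0]
ft_force: [-0.1, 0.8, -0.9]
width: 0.0178
grip_force: 35.0
```

arm_command:
  xyz:
    - [0,0,-0.005]
    - [0,0,-0.01]
    - [0,0,-0.015]
    - [0,0,-0.019]
    - [0,0,-0.021]
    - [0,0,-0.022]
    - [0,0,-0.022]
  rot:
    - [0,0,0]
    - [0,0,0]
    - [0,0,0]
    - [0,0,0]
    - [0,0,0]
    - [0,0,0]
    - [0,0,0]

```text
time: 7.12
ee_pos: [0.5542, 0.0107, 0.1763]
eef_rot: [0.954, 0.3, -0.0, -0.0]
ft_force: [0.2, -0.6, 0.1]
width: 0.0179
grip_force: 35.0
```

arm_command:
  xyz:
    - [0,0,-0.002]
    - [0,0,-0.004]
    - [0,0,-0.006]
    - [0,0,-0.006]
    - [0,0,-0.006]
  rot:
    - [0,0,0]
    - [0,0,0]
    - [0,0,0]
    - [0,0,0]
    - [0,0,0]

```text
time: 7.53
ee_pos: [0.5543, 0.0106, 0.1705]
eef_rot: [0.954, 0.3, -0.0, -0.0]
ft_force: [-0.4, 0.1, -0.2]
width: 0.0179
grip_force: 35.0
```

arm_command:
  xyz:
    - [0,0,-0.001]
    - [0,0,-0.002]
    - [0,0,-0.002]
    - [0,0,-0.002]
  rot:
    - [0,0,0]
    - [0,0,0]
    - [0,0,0]
    - [0,0,0]

```text
time: 7.87
ee_pos: [0.5543, 0.0106, 0.1685]
eef_rot: [0.954, 0.3, 0.0, 0.0]
ft_force: [0.7, 0.8, -0.0]
width: 0.0179
grip_force: 35.0
```

arm_command:
  xyz:
    - [0,0,-0.001]
    - [0,0,-0.001]
    - [0,0,-0.001]
  rot:
    - [0,0,0]
    - [0,0,0]
    - [0,0,0]

```text
time: 8.12
ee_pos: [0.5543, 0.0106, 0.1675]
eef_rot: [0.954, 0.3, -0.0, 0.0]
ft_force: [0.1, -0.7, -0.5]
width: 0.0175
grip_force: 35.0
```

arm_command:
  xyz:
    - [0,0,-0.001]
    - [0,0,-0.001]
    - [0,0,-0.001]
  rot:
    - [0,0,0]
    - [0,0,0]
    - [0,0,0]

```text
time: 8.37
ee_pos: [0.5544, 0.0106, 0.1667]
eef_rot: [0.954, 0.3, 0.0, 0.0]
ft_force: [0.2, 0.4, 0.3]
width: 0.0181
grip_force: 35.0
```

arm_command:
  xyz:
    - [0,0,-0.001]
    - [0,0,-0.001]
    - [0,0,-0.001]
  rot:
    - [0,0,0]
    - [0,0,0]
    - [0,0,0]

```text
time: 8.62
ee_pos: [0.5545, 0.0107, 0.1665]
eef_rot: [0.954, 0.3, 0.0, 0.0]
ft_force: [-3.4, -0.2, 8.1]
width: 0.0174
grip_force: 35.0
```

Ledge contact at TCP z 0.1667 (about 10 N/mm), so the tab top is at about 0.1707. I'll hop along the slot and probe softly.

arm_command:
  xyz:
    - [0,0,0.003]
    - [0,0,0.0065]
    - [0,0,0.0065]
    - [-0.001,0.005,0.0065]
    - [-0.002,0.01,0.0065]
    - [-0.003,0.015,0.0065]
    - [-0.0038,0.019,0.0065]
    - [-0.0042,0.021,0.0065]
    - [-0.0042,0.021,0.0065]
    - [-0.0042,0.021,0.0065]
  rot:
    - [0,0,0]
    - [0,0,0]
    - [0,0,0]
    - [0,0,0]
    - [0,0,0]
    - [0,0,0]
    - [0,0,0]
    - [0,0,0]
    - [0,0,0]
    - [0,0,0]

```text
time: 9.45
ee_pos: [0.5501, 0.0317, 0.1721]
eef_rot: [0.954, 0.3, -0.0, 0.0]
ft_force: [-0.1, -0.1, -1.5]
width: 0.0177
grip_force: 35.0
```

arm_command:
  xyz:
    - [0,0,-0.0015]
    - [0,0,-0.003]
    - [0,0,-0.0035]
    - [0,0,-0.0035]
    - [0,0,-0.0035]
  rot:
    - [0,0,0]
    - [0,0,0]
    - [0,0,0]
    - [0,0,0]
    - [0,0,0]

```text
time: 9.87
ee_pos: [0.5501, 0.0315, 0.1685]
eef_rot: [0.954, 0.3, -0.0, 0.0]
ft_force: [0.5, 0.0, -0.7]
width: 0.0177
grip_force: 35.0
```

No tab here. Next, the negative side.

arm_command:
  xyz:
    - [0,0,0.002]
    - [0,0,0.0035]
    - [0.001,-0.005,0.0035]
    - [0.0024,-0.012,0.0035]
    - [0.0039,-0.02,0.0035]
    - [0.0055,-0.028,0.0035]
    - [0.0067,-0.034,0.0035]
    - [0.0077,-0.039,0.0035]
    - [0.0081,-0.0412,0.0035]
    - [0.0081,-0.0412,0.0035]
    - [0.0081,-0.0412,0.0035]
  rot:
    - [0,0,0]
    - [0,0,0]
    - [0,0,0]
    - [0,0,0]
    - [0,0,0]
    - [0,0,0]
    - [0,0,0]
    - [0,0,0]
    - [0,0,0]
    - [0,0,0]
    - [0,0,0]

```text
time: 10.78
ee_pos: [0.5582, -0.0094, 0.1721]
eef_rot: [0.954, 0.3, 0.0, -0.0]
ft_force: [0.0, 0.4, -0.2]
width: 0.0177
grip_force: 35.0
```

arm_command:
  xyz:
    - [0,0,-0.0015]
    - [0,0,-0.003]
    - [0,0,-0.0035]
    - [0,0,-0.0035]
    - [0,0,-0.0035]
  rot:
    - [0,0,0]
    - [0,0,0]
    - [0,0,0]
    - [0,0,0]
    - [0,0,0]

```text
time: 11.2
ee_pos: [0.5584, -0.0092, 0.1688]
eef_rot: [0.954, 0.3, 0.0, -0.0]
ft_force: [-0.3, 1.9, 4.3]
width: 0.0183
grip_force: 35.0
```

Tab felt. I'll press past ledge level to see whether a ledge blocks it.

arm_command:
  xyz:
    - [0,0,-0.001]
    - [0,0,-0.002]
    - [0,0,-0.003]
    - [0,0,-0.003]
    - [0,0,-0.003]
  rot:
    - [0,0,0]
    - [0,0,0]
    - [0,0,0]
    - [0,0,0]
    - [0,0,0]

```text
time: 11.62
ee_pos: [0.5584, -0.0093, 0.1657]
eef_rot: [0.954, 0.3, 0.0, -0.0]
ft_force: [-0.5, 1.3, 5.0]
width: 0.0177
grip_force: 35.0
```

Free of the ledge, with 5 N matching the spring. Continuing.

arm_command:
  xyz:
    - [0,0,-0.0005]
    - [0,0,-0.001]
    - [0,0,-0.0015]
    - [0,0,-0.002]
    - [0,0,-0.002]
    - [0,0,-0.002]
  rot:
    - [0,0,0]
    - [0,0,0]
    - [0,0,0]
    - [0,0,0]
    - [0,0,0]
    - [0,0,0]

```text
time: 12.12
ee_pos: [0.5584, -0.0092, 0.1639]
eef_rot: [0.954, 0.3, 0.0, -0.0]
ft_force: [-0.6, 2.0, 6.8]
width: 0.0176
grip_force: 35.0
```

arm_command:
  xyz:
    - [0,0,-0.0003]
    - [0,0,-0.0006]
    - [0,0,-0.001]
    - [0,0,-0.001]
    - [0,0,-0.001]
  rot:
    - [0,0,0]
    - [0,0,0]
    - [0,0,0]
    - [0,0,0]
    - [0,0,0]

```text
time: 12.53
ee_pos: [0.5584, -0.0094, 0.1628]
eef_rot: [0.954, 0.3, 0.0, 0.0]
ft_force: [-0.3, 1.8, 5.5]
width: 0.0179
grip_force: 35.0
```

```bash
cat > look.py <<'E'
import sys
from fit import *
n=sys.argv[1]; snap("top",n); snap("side",n+"s"); S=r.read_state(); print(S["time"],S["ee_pos"].round(4),S["ft_force"].round(1))
a,b=cv2.imread("pics/side1.png"),cv2.imread(f"pics/{n}s.png")
d=cv2.absdiff(a,b).max(2); print(d[225:305,385:440].mean())
f=lambda i:cv2.resize(i[195:305,330:450],(400,367),interpolation=cv2.INTER_CUBIC)
cv2.imwrite(f"pics/{n}c.png",np.hstack([f(a),f(b)]))
E
python3 look.py d1
```

```text
12.6333 [ 0.5584 -0.0095  0.1628] [-0.   0.6  4.9]
28.795909090909092
```

View pics/d1c.png

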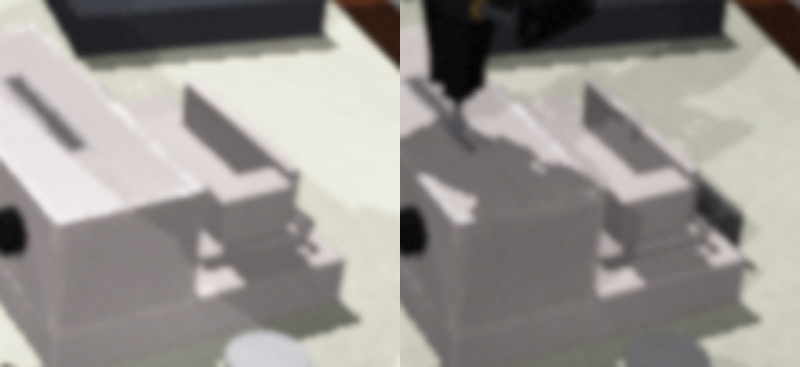

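The right crop shows a dark drawer front newly out at (720,215), right of the base end. I'll press 0.7 mm more to be sure, still well short of the hard stop, then withdraw straight up and check.

arm_command:
  xyz:
    - [0,0,-0.0003]
    - [0,0,-0.0007]
    - [0,0,-0.0007]
    - [0,0,-0.0007]
  rot:
    - [0,0,0]
    - [0,0,0]
    - [0,0,0]
    - [0,0,0]

```text
time: 12.97
ee_pos: [0.5584, -0.0095, 0.1621]
eef_rot: [0.954, 0.3, 0.0, 0.0]
ft_force: [-1.2, 2.0, 5.3]
width: 0.0176
grip_force: 35.0
```

arm_command:
  xyz:
    - [0,0,0.003]
    - [0,0,0.008]
    - [0,0,0.015]
    - [0,0,0.024]
    - [0,0,0.034]
    - [0,0,0.044]
    - [0,0,0.054]
    - [0,0,0.064]
    - [0,0,0.07]
    - [0,0,0.074]
    - [0,0,0.074]
    - [0,0,0.074]
  rot:
    - [0,0,0]
    - [0,0,0]
    - [0,0,0]
    - [0,0,0]
    - [0,0,0]
    - [0,0,0]
    - [0,0,0]
    - [0,0,0]
    - [0,0,0]
    - [0,0,0]
    - [0,0,0]
    - [0,0,0]

```text
time: 13.97
ee_pos: [0.5581, -0.0096, 0.2357]
eef_rot: [0.954, 0.3, -0.0, 0.0]
ft_force: [-0.3, 0.1, 0.2]
width: 0.0178
grip_force: 35.0
```

```bash
python3 look.py d2; python3 - <<'E'
from h import *
for c in("side","top"):
    r.camera(c)
    for d in r.spot_point("drawer",c)[:2]+r.look_for("drawer",c)[:2]: print(c,round(d["conf"],2),w(c,d["at"]).round(3))
E
```

```text
14.0667 [ 0.5579 -0.0096  0.2353] [-0.4  0.8 -0.8]
27.659772727272728Traceback (most recent call last):
  File "<stdin>", line 4, in <module>
ValueError: it knows: dimple_pan, jar, ledge_level, mug, pin, slicer, slot, spatula, stand, tab_level, timer
```

View pics/d2s.png

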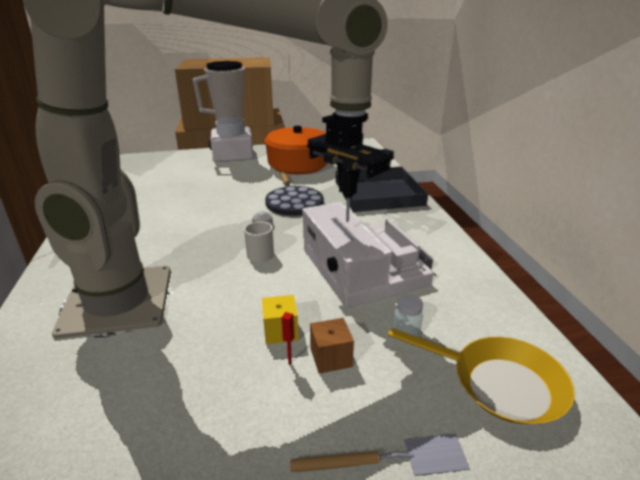

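Side view: the grey drawer now sticks out beyond the base end (425,258), the pin tip is clear of the slot, and the stand hole is visible at (331,332). Going back over the stand.

arm_command:
  xyz:
    - [-0.003,-0.008,0]
    - [-0.01,-0.028,0]
    - [-0.02,-0.056,0]
    - [-0.03,-0.084,0]
    - [-0.04,-0.113,0]
    - [-0.05,-0.141,0]
    - [-0.06,-0.17,0]
    - [-0.07,-0.198,0]
    - [-0.08,-0.226,0]
    - [-0.088,-0.25,0]
    - [-0.094,-0.265,0]
    - [-0.096,-0.271,0]
    - [-0.0964,-0.2728,0]
    - [-0.0964,-0.2728,0]
    - [-0.0964,-0.2728,-0.02]
    - [-0.0964,-0.2728,-0.04]
    - [-0.0964,-0.2728,-0.055]
    - [-0.0964,-0.2728,-0.06]
    - [-0.0964,-0.2728,-0.06]
    - [-0.0964,-0.2728,-0.06]
  rot:
    - [0,0,0]
    - [0,0,0]
    - [0,0,0]
    - [0,0,0]
    - [0,0,0]
    - [0,0,0]
    - [0,0,0]
    - [0,0,0]
    - [0,0,0]
    - [0,0,0]
    - [0,0,0]
    - [0,0,0]
    - [0,0,0]
    - [0,0,0]
    - [0,0,0]
    - [0,0,0]
    - [0,0,0]
    - [0,0,0]
    - [0,0,0]
    - [0,0,0]

```text
time: 15.78
ee_pos: [0.4625, -0.2816, 0.1766]
eef_rot: [0.954, 0.3, 0.0, 0.0]
ft_force: [0.5, 0.3, -0.5]
width: 0.0177
grip_force: 35.0
```

```bash
python3 - <<'E'
from fit import *
s=snap("side","s5"); S=r.read_state(); e=S["ee_pos"]; print(e.round(4),S["ft_force"].round(1))
# hole centroid in earlier clear side picture d2s
g=cv2.imread("pics/d2s.png").astype(float).max(2)[318:346,316:348]
yy,xx=np.mgrid[318:346,316:348]; p=pix("side",[.462,-.282,.07]); print("pred hole",p)
m=(np.hypot(xx-p[0],yy-p[1])<7); bg=np.median(g[m]); wt=np.clip(bg-12-g,0,None)*m; c=np.array([(xx*wt).sum(),(yy*wt).sum()])/wt.sum(); print("hole px",c, onz("side",*c,.07).round(4))
k=8;x,y=300,285
c2=cv2.resize(s[y:y+75,x:x+60],None,fx=k,fy=k,interpolation=cv2.INTER_CUBIC)
cv2.circle(c2,tuple(((c-[x,y]+.5)*k).astype(int)),3,(0,255,0),1)
cv2.imwrite("pics/c5.png",cv2.cvtColor(c2,cv2.COLOR_RGB2BGR))
E
```

```text
[ 0.4626 -0.282   0.177 ] [-0.6 -0.8  0.6]
pred hole [331.00296265 332.0859348 ]
hole px [330.53900709 331.66666667] [ 0.4614 -0.2807  0.07  ]
```

View pics/c5.png

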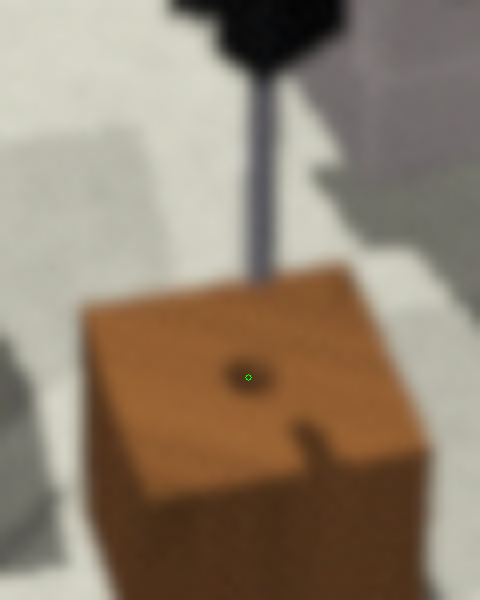

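```bash
python3 - <<'E'
from fit import *
s=snap("side","s6"); e=r.read_state()["ee_pos"]; print(e.round(4)); g=s.astype(np.float32).mean(2)
h=onz("side",330.54,331.67,.07); R=np.array(M["side"]["T"])[:3,0]
us=np.arange(-12,13,.5)/1000
for dz in(.004,.012,.02,.03):
    p=np.array([h[0],h[1],e[2]-.0757+dz]); L=np.array([pix("side",p+u*R) for u in us],np.float32)
    q=cv2.remap(g,L[None,:,0].copy(),L[None,:,1].copy(),cv2.INTER_CUBIC)[0]
    i=q[8:-8].argmin()+8; mid=(q[i]+min(q[:i].max(),q[i:].max()))/2
    a=i
    while a>0 and q[a]<mid:a-=1
    b=i
    while b<len(q)-1 and q[b]<mid:b+=1
    print(dz,us[i]*1e3,us[a]*1e3,us[b]*1e3, q.astype(int)[::3])
E
```

```text
[ 0.4626 -0.2822  0.1771]
0.004 3.5 0.0 6.5 [204 203 204 202 201 198 190 172 138 105  89  98 122 152 171 174 171]
0.012 3.0 -0.5 6.5 [203 204 205 204 203 201 192 173 139 104  91 107 139 175 196 202 203]
0.02 3.0 -1.0 6.5 [203 204 203 202 203 201 189 168 132 102  89 104 137 170 191 200 201]
0.03 3.0 -0.5 6.5 [202 201 203 203 203 202 191 167 132  99  88 102 131 163 187 197 191]
```

The rod reads 2–3 mm to +x of the hole and the mouth tolerates ±2.5 mm. I'll shift -2 mm in x and lower gently.

arm_command:
  xyz:
    - [-0.001,0.0003,0]
    - [-0.002,0.0005,0]
    - [-0.002,0.0005,-0.01]
    - [-0.002,0.0005,-0.02]
    - [-0.002,0.0005,-0.028]
    - [-0.002,0.0005,-0.032]
    - [-0.002,0.0005,-0.034]
    - [-0.002,0.0005,-0.034]
    - [-0.002,0.0005,-0.034]
  rot:
    - [0,0,0]
    - [0,0,0]
    - [0,0,0]
    - [0,0,0]
    - [0,0,0]
    - [0,0,0]
    - [0,0,0]
    - [0,0,0]
    - [0,0,0]

```text
time: 16.63
ee_pos: [0.4597, -0.2819, 0.1418]
eef_rot: [0.954, 0.3, -0.0, -0.0]
ft_force: [-0.1, -0.1, -0.7]
width: 0.018
grip_force: 35.0
```

arm_command:
  xyz:
    - [0,0,-0.001]
    - [0,0,-0.002]
    - [0,0,-0.003]
    - [0,0,-0.003]
  rot:
    - [0,0,0]
    - [0,0,0]
    - [0,0,0]
    - [0,0,0]

```text
time: 16.97
ee_pos: [0.4597, -0.2819, 0.1388]
eef_rot: [0.954, 0.3, -0.0, 0.0]
ft_force: [-0.4, 0.8, -0.5]
width: 0.0175
grip_force: 35.0
```

arm_command:
  xyz:
    - [0,0,-0.003]
    - [0,0,-0.006]
    - [0,0,-0.008]
    - [0,0,-0.008]
  rot:
    - [0,0,0]
    - [0,0,0]
    - [0,0,0]
    - [0,0,0]

```text
time: 17.3
ee_pos: [0.4596, -0.2817, 0.1302]
eef_rot: [0.954, 0.3, -0.0, -0.0]
ft_force: [0.6, -0.2, -0.1]
width: 0.018
grip_force: 35.0
```

arm_command:
  xyz:
    - [0,0,-0.004]
    - [0,0,-0.008]
    - [0,0,-0.012]
    - [0,0,-0.014]
    - [0,0,-0.014]
  rot:
    - [0,0,0]
    - [0,0,0]
    - [0,0,0]
    - [0,0,0]
    - [0,0,0]

```text
time: 17.72
ee_pos: [0.4596, -0.2817, 0.1162]
eef_rot: [0.954, 0.3, -0.0, -0.0]
ft_force: [0.1, -0.4, -1.1]
width: 0.0177
grip_force: 35.0
```

arm_command:
  xyz:
    - [0,0,-0.005]
    - [0,0,-0.01]
    - [0,0,-0.016]
    - [0,0,-0.022]
    - [0,0,-0.028]
    - [0,0,-0.03]
    - [0,0,-0.03]
  rot:
    - [0,0,0]
    - [0,0,0]
    - [0,0,0]
    - [0,0,0]
    - [0,0,0]
    - [0,0,0]
    - [0,0,0]

```text
time: 18.3
ee_pos: [0.4596, -0.2816, 0.0861]
eef_rot: [0.954, 0.3, -0.0, -0.0]
ft_force: [-0.9, 1.3, -1.0]
width: 0.0178
grip_force: 35.0
```

arm_command:
  xyz:
    - [0,0,-0.002]
    - [0,0,-0.004]
    - [0,0,-0.005]
    - [0,0,-0.005]
  rot:
    - [0,0,0]
    - [0,0,0]
    - [0,0,0]
    - [0,0,0]

```text
time: 18.63
ee_pos: [0.4597, -0.2818, 0.0817]
eef_rot: [0.954, 0.3, -0.0, -0.0]
ft_force: [-0.4, -0.1, 0.1]
width: 0.0176
grip_force: 35.0
```

arm_command:
  xyz:
    - [0,0,-0.0005]
    - [0,0,-0.001]
    - [0,0,-0.001]
    - [0,0,-0.001]
  rot:
    - [0,0,0]
    - [0,0,0]
    - [0,0,0]
    - [0,0,0]

```text
time: 18.97
ee_pos: [0.4598, -0.2819, 0.0809]
eef_rot: [0.954, 0.3, 0.0, 0.0]
ft_force: [-0.6, 0.4, -0.4]
width: 0.0177
grip_force: 35.0
```

arm_command:
  xyz:
    - [0,0,-0.0005]
    - [0,0,-0.001]
    - [0,0,-0.001]
    - [0,0,-0.001]
  rot:
    - [0,0,0]
    - [0,0,0]
    - [0,0,0]
    - [0,0,0]

```text
time: 19.3
ee_pos: [0.4599, -0.2819, 0.0806]
eef_rot: [0.954, 0.3, 0.0, 0.0]
ft_force: [-3.4, 1.4, 7.3]
width: 0.0175
grip_force: 35.0
```

The shoulder is seated at TCP z 0.0806, the same as at pick-up. Relax slightly, release and rise.

arm_command:
  xyz:
    - [0,0,0.0005]
    - [0,0,0.0005]
  rot:
    - [0,0,0]
    - [0,0,0]

```text
time: 19.47
ee_pos: [0.4599, -0.2819, 0.0806]
eef_rot: [0.954, 0.3, 0.0, 0.0]
ft_force: [-1.3, 0.0, 4.3]
width: 0.0184
grip_force: 35.0
```

arm_command:
  xyz:
    - [0,0,0]
    - [0,0,0]
    - [0,0,0]
    - [0,0,0]
    - [0,0,0]
    - [0,0,0]
  rot:
    - [0,0,0]
    - [0,0,0]
    - [0,0,0]
    - [0,0,0]
    - [0,0,0]
    - [0,0,0]
  grip: 0.5

```text
time: 19.97
ee_pos: [0.4598, -0.2819, 0.0803]
eef_rot: [0.954, 0.3, 0.0, 0.0]
ft_force: [0.1, 0.0, 0.0]
width: 0.0422
grip_force: 0.0
```

arm_command:
  xyz:
    - [0,0,0.01]
    - [0,0,0.025]
    - [0,0,0.045]
    - [0,0,0.065]
    - [0,0,0.085]
    - [0,0,0.105]
    - [0,0,0.125]
    - [0,0,0.14]
    - [-0.01,-0.02,0.145]
    - [-0.03,-0.05,0.145]
    - [-0.05,-0.08,0.145]
    - [-0.07,-0.11,0.145]
    - [-0.09,-0.14,0.145]
    - [-0.11,-0.17,0.145]
    - [-0.13,-0.2,0.145]
    - [-0.145,-0.22,0.145]
    - [-0.15,-0.23,0.145]
    - [-0.15,-0.23,0.145]
    - [-0.15,-0.23,0.145]
  rot:
    - [0,0,0]
    - [0,0,0]
    - [0,0,0]
    - [0,0,0]
    - [0,0,0]
    - [0,0,0]
    - [0,0,0]
    - [0,0,0]
    - [0,0,0]
    - [0,0,0]
    - [0,0,0]
    - [0,0,0]
    - [0,0,0]
    - [0,0,0]
    - [0,0,0]
    - [0,0,0]
    - [0,0,0]
    - [0,0,0]
    - [0,0,0]

```text
time: 21.55
ee_pos: [0.3104, -0.5114, 0.2257]
eef_rot: [0.954, 0.3, 0.0, -0.0]
ft_force: [0.4, 0.1, 0.2]
width: 0.0434
grip_force: 0.0
```

```bash
python3 - <<'E'
from h import *
s=snap("side","s7"); t=snap("top","t7"); S=r.read_state(); print(S["time"],S["ee_pos"].round(3),S["ft_force"].round(1))
a=s[195:385,240:450]; b=t[130:320,230:440]
cv2.imwrite("pics/c7.png",cv2.cvtColor(np.hstack([cv2.resize(i,(400,362),interpolation=cv2.INTER_CUBIC) for i in(a,b)]),cv2.COLOR_RGB2BGR))
E
```

```text
21.65 [ 0.312 -0.51   0.226] [ 0.3 -0.2 -0.4]
```

View pics/c7.png

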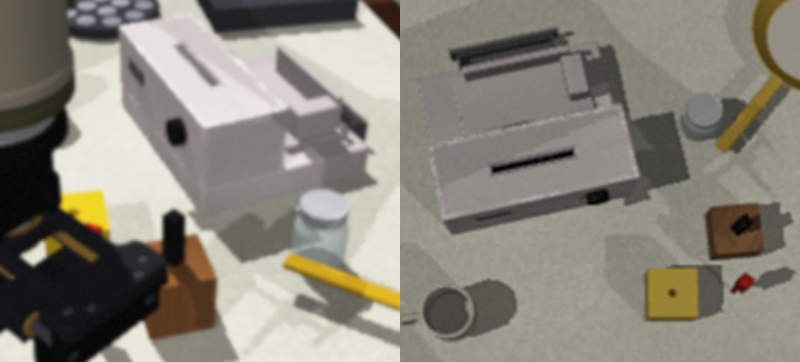

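The top view shows the drawer clearly open (505,45). The pin is seated upright in the brown stand (740,225), and the red pin, the yellow block and the other nearby things haven't moved. Handing in.

```bash
python3 -c "
from bench import r
print(r.close_job())"
```

```text
the job is handed in; nothing more can be done
None
```

The latch tab was found by feel and pressed with about 7 N at most, the drawer sprang open, the pin is back down in its stand, and nothing else was seen to move; the job was handed in at about 22 s.

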